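# Zigzag chilling stack of fruit tubs

### The job

Build the zigzag chilling stack on the tub of orange kumquats in the steel pan, leaving that tub where it stands. First set the cherry tub gently on it, long sides in line, pushed 40 mm along so that it covers the white lip and leaves the blue end of the lip below bare, with its own blue end pointing the opposite way; when it rests there, set the yellow plum tub on the cherry tub in the same manner, stepped back the other way, and let go.

Things in the scene. Friction and masses are not known exactly. Their poses are not given: they have to be found in the camera images.
- base_tub: White open tub of orange kumquats, 0.6 kg, 160 (x) x 64 (y) x 45 mm high; upright walls, flat underside, flat 12 mm lip turned inward round the top, blue on the last 40 mm at its +x end. Origin: centre of underside, z up. Loose on a steel pan (floor 5 mm up, 12 mm rim); blue end roughly to the robot's left. Bottom of the stack: the cherry tub's centre goes 40 mm towards this tub's -x and 45 mm higher.
- cherry_tub: White open tub of red cherries, 0.2-0.4 kg, 160 (x) x 64 (y) x 45 mm high; upright walls, flat underside, flat 12 mm lip turned inward round the top, blue on the last 40 mm at its +x end. Origin: centre of underside, z up. On the bench, blue end roughly to the robot's right; 45 mm free beside it for fingers outside its long walls. In the stack its x is opposite to the base tub's x.
- plum_tub: White open tub of small yellow plums, 0.2-0.4 kg, 160 (x) x 64 (y) x 45 mm high; upright walls, flat underside, flat 12 mm lip turned inward round the top, blue on the last 40 mm at its +x end. Origin: centre of underside, z up. On the bench, blue end roughly to the robot's left; 45 mm free beside. Goes 40 mm towards the cherry tub's -x, 45 mm above it with x the other way, so straight over the base tub.
Mind the look-alikes: they are no part of the job. Leave any purple look-alike of the plum_tub alone.

How it is judged:
By the outcome, as a careful person would: the job done as asked, in the order asked, and still so for the second after the job is handed in, with the robot touching nothing.
It also fails if it takes over 58 s, if anything falls off the work surface, if the arm or the gripper's body presses on something with over 40 N, if the wrist force passes 120 N, or if a joint passes its speed limit or range.

### The arm

A 7-joint arm with a two-finger parallel gripper is mounted at the origin on the work surface. World frame = base frame: x ahead of the robot, y to its left, z up, the work surface at z = 0. Lengths are in m, angles in rad, forces in N, time in s.
With the tool pointing down it reaches from about 0.4 to 0.875 m from the base axis. Payload 19.3 kg.
Tool frame: the origin (TCP) lies at the very end of the fingers, on their centre line; the grasp point (between the pads) lies 19 mm behind it (bot.pinch_z is the distance from the TCP to the grasp point, in m); y points along the fingers, x is the direction in which the jaws open and shut, and the axes are right-handed (so a half turn about y gives the same grasp; the last joint's range is limited). The gripper opens to 85 mm and grips with 20 to 120 N. Pads are 22 mm wide; open, the fingers measure 114 mm over their backs; the gripper's body (76 mm by 85 mm) begins 54 mm behind the grasp point. The pads swing forward as they close: fully open they stand 13 mm farther back than shut.
Start: joints at [1.047, 0.521, -0.036, 1.599, 0.021, 1.021, -0.113], TCP at [0.274, -0.562, 0.231] pointing down, gripper open.
Joint ranges: [-2.91, 2.91], [-0.3, 2.13], [-1.5, 1.42], [0.17, 2.43], [-1.26, 4.41], [0.16, 1.93], [-2.52, 2.52]. Speed limits (rad/s): [1.89, 1.89, 2.39, 2.39, 3.01, 3.01, 3.01].

### API

Orientations are given as [roll, pitch, yaw] about the fixed x, y, z axes, in that order (R = Rz(yaw) Ry(pitch) Rx(roll)).
In Python, from workcell import bot gives the robot as it stands. The module is installed in compiled form; this text tells all that it offers.
- The arm moves only by the tool arm_command, never from a script. Its argument "moves" is a list of rows, each an object of numbers: "rx", "ry", "rz": the turn, a rotation vector about the tool's x, y, z in rad; "x", "y", "z": the shift along the tool's x, y, z in cm; "gripper": the opening, from -1 (shut) to 1 (fully open). In form: [{"rx": .., "ry": .., "rz": .., "x": .., "y": .., "z": .., "gripper": ..}, ...]. A call has 1 to 5 rows; each row is the pose to reach, as a shift and turn from the pose commanded when the call began, along the tool's axes at that moment; what a row does not reach only later rows make up. A row lasts 1/12 s, in which the tool goes at most 41.7 mm and 7.16 degrees, less where a joint would pass 70% of its speed; a pose out of reach is approached as far as the arm can. A call with a gripper value outside its range is refused whole. The fingers move at their own pace and stop on an object; "squeeze" is the grip in N (left out, the last holds). Time passes only in rows, so rows that repeat a pose let the fingers close. It gives the time, the measured TCP pose, the force and the opening at its end, in the units of the state.
- bot.observe(): the state, without advancing time (a new reading comes with each control period).
- bot.grab_frame(name): name is "scene" or "top" or "wrist"; returns (picture, depth): 400x640x3 uint8, red, green, blue; 400x640 float32, m along the optical axis (not along the pixel's ray), 0 where there is no reading.
- bot.camera_model(name): a dict with "vfov" (degrees; the focal length in pixels is half the picture's height over the tangent of half this angle, whatever the lens; pixels are square), "cx", "cy" (the principal point, pixels), "extrinsics" (4x4, takes a point from camera to world coordinates); the wrist camera has in their place "mount" (4x4, takes a point from camera to tool coordinates, whose origin is the TCP and whose axes are the tool frame's). Camera axes: x right, y down, z forward; pixel columns grow to the right and rows downward; lengths in m; the calibration is good to about 2 mm. A picture is of the moment at which its call begins: read the wrist's pose just before it. camera_model takes no time and is no camera call.
- bot.job_done(): hands the job in, once; it reports no verdict.
Trained networks look in the newest picture that a camera, given by its name, has taken for a name from the list of things; names that differ only in an ending like _2 or _b are one class to them, and where a whole thing is asked for, a point or a joint stands for the part that bears it (a point fixed in the world has none). Each returns a list of dicts, best first, with "p" (0 to 1); they miss things now and then, are a little off and sometimes report something else, mostly with a low value. They report only what shows in the picture. A call takes as long as a camera call. They do not tell look-alikes from the thing itself.
- bot.spot_in(name, camera): "box" ([left, top, right, bottom] in pixels, round what is visible of it).
- bot.masks_of(name, camera): "mask" (400x640 bool, what is visible of it) and "box" ([left, top, right, bottom] in pixels, round what is visible of it).
The state is a dict: "clock": time; "qpos": joint angles; "qd": joint speeds; "joint_efforts": joint torques, N m; "position": TCP position; "tool_rot": TCP orientation; "force": force on the tool from outside, world axes, zero at the start; "moment": the same for the moment, N m; "grip_width": finger opening in m.
Only numpy, scipy, OpenCV 4.12 (cv2) and the standard library are available. Lean on these libraries where they do the work, as an engineer would, in place of code of your own. Each camera call takes 0.05 s, during which the arm holds its last target.

## Working session

There is one attempt and no reset: what is moved stays moved. The work goes in short steps, Python scripts to look and compute and a tool call to move; the robot and the scene stay as the last step left them, time stands still between calls to the robot, and variables do not carry over. Pictures are saved under pics/ and viewed, and the job is handed in when it is done.

Besides the shell and the picture viewer there is one more tool, called after "Emit:" as name(argument=value, ...) on one line, values as JSON. arm_command: Moves the arm, as the interface text tells. Its arguments: {"type":"object","properties":{"moves":{"type":"array"},"squeeze":{"type":"number"}},"required":["moves"]}

```bash
mkdir -p pics
cat > h.py <<'E'
import numpy as np,cv2
from workcell import bot
from scipy.spatial.transform import Rotation as R
def save(n,im): cv2.imwrite('pics/'+n+'.png',cv2.cvtColor(im,cv2.COLOR_RGB2BGR))
def pts(name,dep,T=None):
    m=bot.camera_model(name); f=200/np.tan(np.radians(m['vfov'])/2)
    if T is None: T=np.array(m['extrinsics'])
    v,u=np.mgrid[:400,:640]
    P=np.stack([(u-m['cx'])/f*dep,(v-m['cy'])/f*dep,dep],-1)
    return P@T[:3,:3].T+T[:3,3]
def wristT(s):
    T=np.eye(4);T[:3,:3]=R.from_euler('xyz',s['tool_rot']).as_matrix() if len(s['tool_rot'])==3 else np.array(s['tool_rot'])
    T[:3,3]=s['position'];return T@np.array(bot.camera_model('wrist')['mount'])
E
python3 - <<'E'
from h import *
s=bot.observe();print(s)
for n in ['top','scene']:
    im,d=bot.grab_frame(n);save(n+'0',im);np.savez(n+'0.npz',im=im,d=d)
    print(bot.camera_model(n))
    for o in ['base_tub','cherry_tub','plum_tub']: print(n,o,[(x['box'],round(x['p'],2)) for x in bot.spot_in(o,n)])
E
```

```text
{'clock': 0.0, 'qpos': array([ 1.04679551,  0.52199234, -0.03631796,  1.60000792,  0.02120608,
        1.02113432, -0.11279275]), 'qd': array([-0.00052581, -0.00071795, -0.00040687,  0.00055092,  0.00040866,
        0.001548  , -0.00043409]), 'joint_efforts': array([-1.76423114e-04, -9.27102757e+01,  1.98024720e+00, -3.69935632e+01,
        1.79134874e-02,  8.18618399e-03, -4.34278388e-05]), 'position': array([ 0.27379618, -0.56144795,  0.23073939]), 'tool_rot': array([-1.57089051e+00,  1.15290768e-03, -1.11700329e+00]), 'force': array([-0.06757131,  0.47021635,  0.0627668 ]), 'moment': array([ 0.01047273,  0.00561646, -0.0284063 ]), 'grip_width': 0.08537316554607625}
{'vfov': 51.480701873245984, 'cx': 320.6149539396491, 'cy': 199.68446959686506, 'extrinsics': array([[ 0.02261913, -0.99811327,  0.05708124,  0.39467116],
       [-0.99973161, -0.02229597,  0.00629202,  0.04968483],
       [-0.00500746, -0.05720824, -0.99834971,  0.88313063],
       [ 0.        ,  0.        ,  0.        ,  1.        ]])}
top base_tub [([425.7, 146.5, 513.4, 188.7], 0.74)]
top cherry_tub [([277.3, 95.3, 356.3, 139.5], 0.86)]
top plum_tub [([168.1, 178.7, 256.8, 212.8], 0.82), ([142.0, 239.8, 210.6, 327.4], 0.77)]
{'vfov': 57.0740906196601, 'cx': 324.5947609787207, 'cy': 203.99347697905606, 'extrinsics': array([[ 0.7073807 ,  0.56894745, -0.41941786,  0.78951204],
       [ 0.70682454, -0.56652219,  0.42361737, -0.31292248],
       [ 0.0034065 , -0.59611359, -0.80289288,  0.74110718],
       [ 0.        ,  0.        ,  0.        ,  1.        ]])}
scene base_tub [([204.9, 284.8, 295.8, 369.7], 0.72)]
scene cherry_tub [([359.8, 218.0, 421.6, 293.7], 0.56)]
scene plum_tub [([322.9, 105.1, 380.6, 139.1], 0.83), ([358.3, 140.9, 422.1, 194.2], 0.62)]
```

View pics/top0.png

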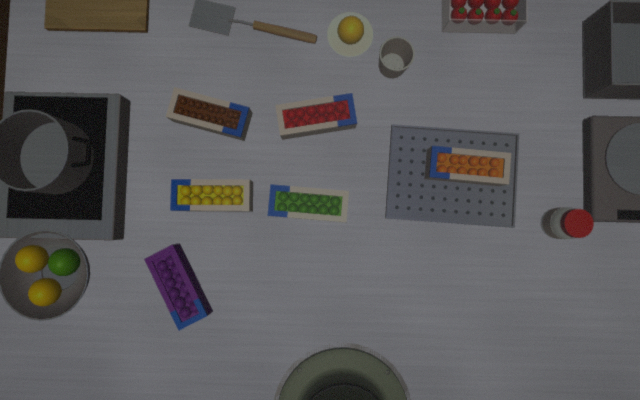

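View pics/scene0.png

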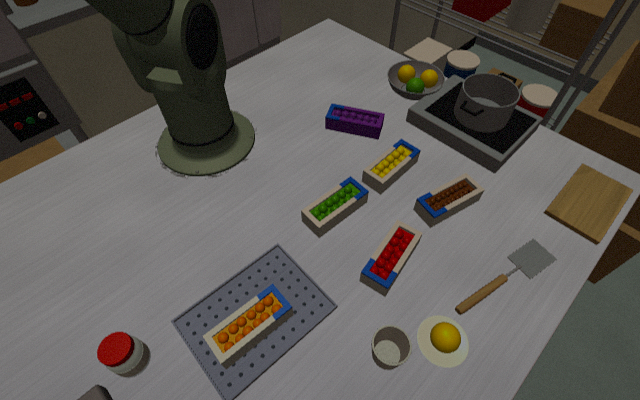

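Run:
```python
from h import *
t=np.load('top0.npz');im=t['im']
save('crop0',np.hstack([cv2.resize(im[165:335,130:270],None,fx=3,fy=3),cv2.resize(im[85:200,270:370],(370,510))]))
```

```text
(no output)
```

View pics/crop0.png

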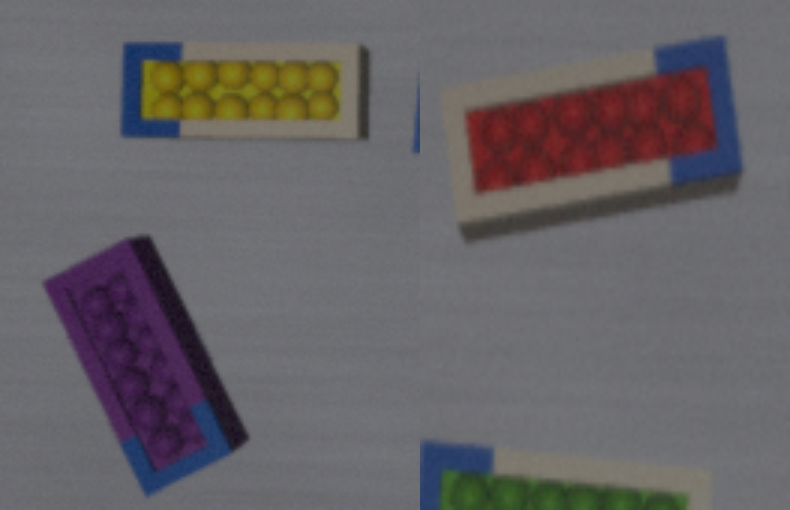

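```bash
cat >> h.py <<'E'
def fit(name,im,d,box,zlip,T=None,pad=6):
    P=pts(name,d,T); m=np.zeros(d.shape,bool); l,t,r,b=[int(v) for v in box]
    m[max(0,t-pad):b+pad,max(0,l-pad):r+pad]=1
    m&=(d>0)&(abs(P[...,2]-zlip)<0.012)
    n,lab,st,_=cv2.connectedComponentsWithStats(m.astype(np.uint8))
    k=1+np.argmax(st[1:,4]); m=lab==k
    Q=P[m]; z=np.median(Q[:,2])
    c,sz,a=cv2.minAreaRect((Q[:,:2]*1000).astype(np.float32))
    a=np.radians(a)
    if sz[0]<sz[1]: a+=np.pi/2
    hsv=cv2.cvtColor(im,cv2.COLOR_RGB2HSV); bl=m&(hsv[...,0]>100)&(hsv[...,0]<125)&(hsv[...,1]>120)
    c=np.array(c)/1000
    # robust centre: re-estimate
    e=np.array([np.cos(a),np.sin(a)])
    if (P[bl][:,:2].mean(0)-c)@e<0: a+=np.pi;e=-e
    a=(a+np.pi)%(2*np.pi)-np.pi
    nrm=np.array([-e[1],e[0]]); u=(Q[:,:2]-c)@e; w=(Q[:,:2]-c)@nrm
    lo,hi=np.percentile(u,[.7,99.3]);l2,h2=np.percentile(w,[1.2,98.8])
    c2=c+e*(lo+hi)/2+nrm*(l2+h2)/2
    return dict(c=c.round(4),c2=c2.round(4),sz=np.round(sz,1),ext=np.round([hi-lo,h2-l2],4),yaw=round(float(a),4),z=round(float(z),4),n=int(m.sum()),nb=int(bl.sum()))
E
python3 - <<'E'
from h import *
B={'top':dict(base=[425,146,513,188],cherry=[277,95,356,139],plum=[168,178,256,212]),'scene':dict(base=[204,284,296,370],cherry=[360,218,422,294],plum=[358,141,422,194])}
for n in B:
    t=np.load(n+'0.npz')
    for o in B[n]: print(n,o,fit(n,t['im'],t['d'],B[n][o],.05 if o=='base' else .045))
s=bot.observe();print(wristT(s).round(3))
E
```

```text
top base {'c': array([ 0.5206, -0.2449]), 'c2': array([ 0.5201, -0.2442]), 'sz': array([161.2,  65.1]), 'ext': array([0.1591, 0.0634]), 'yaw': 1.4968, 'z': 0.0482, 'n': 2060, 'nb': 306}
top cherry {'c': array([0.6191, 0.0692]), 'c2': array([0.6187, 0.069 ]), 'sz': array([ 65.2, 160.2]), 'ext': array([0.158 , 0.0637]), 'yaw': -1.3923, 'z': 0.0432, 'n': 2127, 'nb': 268}
top plum {'c': array([0.4483, 0.2807]), 'c2': array([0.4482, 0.2799]), 'sz': array([ 63.5, 161.5]), 'ext': array([0.1591, 0.0631]), 'yaw': 1.5934, 'z': 0.0431, 'n': 2160, 'nb': 289}
scene base {'c': array([ 0.5198, -0.2449]), 'c2': array([ 0.5202, -0.2451]), 'sz': array([160.2,  65.4]), 'ext': array([0.1582, 0.0637]), 'yaw': 1.4991, 'z': 0.0487, 'n': 2319, 'nb': 360}
scene cherry {'c': array([0.6179, 0.0692]), 'c2': array([0.6184, 0.0684]), 'sz': array([ 64.5, 162.7]), 'ext': array([0.1599, 0.0633]), 'yaw': -1.3912, 'z': 0.0434, 'n': 1799, 'nb': 319}
scene plum {'c': array([0.4471, 0.2797]), 'c2': array([0.4476, 0.2795]), 'sz': array([ 66., 163.]), 'ext': array([0.1596, 0.0639]), 'yaw': 1.5909, 'z': 0.0431, 'n': 1138, 'nb': 150}
[[ 0.438 -0.864 -0.248  0.337]
 [-0.899 -0.422 -0.12  -0.53 ]
 [-0.001  0.275 -0.961  0.375]
 [ 0.     0.     0.     1.   ]]
```

```bash
cat >> h.py <<'E'
def go(x,y,z,yaw,s=None):
    s=s or bot.observe(); r0=R.from_euler('xyz',s['tool_rot'])
    d=r0.inv().apply(np.array([x,y,z])-s['position'])*100
    rv=(r0.inv()*R.from_euler('xyz',[-np.pi/2,0,yaw])).as_rotvec()
    print('t',round(s['clock'],2),'pos',s['position'].round(4),'rpy',s['tool_rot'].round(3),'w',round(s['grip_width'],4),'F',s['force'].round(1))
    print('shift xyz cm',d.round(2),'rot',rv.round(3),'rows>=',np.ceil(max(np.linalg.norm(d)/4.17,np.degrees(np.linalg.norm(rv))/7.16)))
E
python3 -c "
from h import *
go(.6186,.0689,.15,.179)"
```

```text
t 0.4 pos [ 0.2739 -0.5617  0.2312] rpy [-1.571  0.    -1.117] w 0.0852 F [-1.   0.1  1.1]
shift xyz cm [-41.57   8.13  58.62] rot [-0.    -1.296 -0.   ] rows>= 18.0
```

Emit:
arm_command(moves=[{"x":-2.3,"y":0.2,"z":3.25,"ry":-0.072,"gripper":1},{"x":-4.6,"y":0.5,"z":6.5,"ry":-0.144,"gripper":1},{"x":-6.9,"y":0.8,"z":9.75,"ry":-0.216,"gripper":1},{"x":-9.2,"y":1.1,"z":13.0,"ry":-0.288,"gripper":1},{"x":-11.5,"y":1.4,"z":16.2,"ry":-0.36,"gripper":1}])

```text
invalid input at $.moves[0]: expected keys rx, ry, rz, x, y, z, gripper
```

```bash
python3 -c "
from h import *
go(.6186,.0689,.15,.179)"
```

```text
t 0.4 pos [ 0.2739 -0.5617  0.2312] rpy [-1.571  0.    -1.117] w 0.0852 F [-1.   0.1  1.1]
shift xyz cm [-41.57   8.13  58.62] rot [-0.    -1.296 -0.   ] rows>= 18.0
```

All keys are needed in each row.

Emit:
arm_command(moves=[{"rx":0,"ry":-0.072,"rz":0,"x":-2.3,"y":0.2,"z":3.2,"gripper":1},{"rx":0,"ry":-0.144,"rz":0,"x":-4.6,"y":0.5,"z":6.5,"gripper":1},{"rx":0,"ry":-0.216,"rz":0,"x":-6.9,"y":0.8,"z":9.7,"gripper":1},{"rx":0,"ry":-0.288,"rz":0,"x":-9.2,"y":1.1,"z":13.0,"gripper":1},{"rx":0,"ry":-0.36,"rz":0,"x":-11.5,"y":1.4,"z":16.2,"gripper":1}])

```text
clock: 0.82
position: [0.3698, -0.3856, 0.2173]
tool_rot: [-1.571, -0.0, -0.754]
force: [2.0, -0.1, -0.3]
grip_width: 0.0853
```

```bash
python3 -c "
from h import *
go(.6186,.0689,.15,.179)"
```

```text
t 0.82 pos [ 0.3698 -0.3856  0.2173] rpy [-1.571 -0.    -0.754] w 0.0853 F [ 2.  -0.1 -0.3]
shift xyz cm [-12.96   6.73  50.17] rot [ 0.    -0.933  0.   ] rows>= 13.0
```

Emit:
arm_command(moves=[{"rx":0,"ry":-0.932,"rz":0,"x":-13.0,"y":6.7,"z":50.2,"gripper":1},{"rx":0,"ry":-0.932,"rz":0,"x":-13.0,"y":6.7,"z":50.2,"gripper":1},{"rx":0,"ry":-0.932,"rz":0,"x":-13.0,"y":6.7,"z":50.2,"gripper":1},{"rx":0,"ry":-0.932,"rz":0,"x":-13.0,"y":6.7,"z":50.2,"gripper":1},{"rx":0,"ry":-0.932,"rz":0,"x":-13.0,"y":6.7,"z":50.2,"gripper":1}])

```text
clock: 1.23
position: [0.4695, -0.2046, 0.1907]
tool_rot: [-1.571, -0.001, -0.126]
force: [1.7, -0.5, 0.2]
grip_width: 0.0854
```

```bash
python3 -c "
from h import *
go(.6186,.0689,.15,.179)"
```

```text
t 1.23 pos [ 0.4695 -0.2046  0.1907] rpy [-1.571e+00 -1.000e-03 -1.260e-01] w 0.0854 F [ 1.7 -0.5  0.2]
shift xyz cm [11.35  4.07 29.01] rot [ 0.    -0.305  0.001] rows>= 8.0
```

Emit:
arm_command(moves=[{"rx":0,"ry":-0.305,"rz":0,"x":11.3,"y":4.1,"z":29.0,"gripper":1},{"rx":0,"ry":-0.305,"rz":0,"x":11.3,"y":4.1,"z":29.0,"gripper":1},{"rx":0,"ry":-0.305,"rz":0,"x":11.3,"y":4.1,"z":29.0,"gripper":1},{"rx":0,"ry":-0.305,"rz":0,"x":11.3,"y":4.1,"z":29.0,"gripper":1},{"rx":0,"ry":-0.305,"rz":0,"x":11.3,"y":4.1,"z":29.0,"gripper":1}])

```text
clock: 1.65
position: [0.5693, -0.0238, 0.1632]
tool_rot: [-1.571, -0.0, 0.173]
force: [0.8, -1.0, -0.0]
grip_width: 0.0854
```

```bash
python3 -c "
from h import *
go(.6186,.0689,.15,.179)"
```

```text
t 1.65 pos [ 0.5693 -0.0238  0.1632] rpy [-1.571 -0.     0.173] w 0.0854 F [ 0.8 -1.  -0. ]
shift xyz cm [6.46 1.32 8.28] rot [ 0.    -0.006  0.   ] rows>= 3.0
```

Emit:
arm_command(moves=[{"rx":0,"ry":-0.006,"rz":0,"x":6.5,"y":1.3,"z":8.3,"gripper":1},{"rx":0,"ry":-0.006,"rz":0,"x":6.5,"y":1.3,"z":8.3,"gripper":1},{"rx":0,"ry":-0.006,"rz":0,"x":6.5,"y":1.3,"z":8.3,"gripper":1},{"rx":0,"ry":-0.006,"rz":0,"x":6.5,"y":1.3,"z":8.3,"gripper":1}])

```text
clock: 1.98
position: [0.6192, 0.0737, 0.1496]
tool_rot: [-1.568, -0.0, 0.185]
force: [-0.5, 0.0, 0.1]
grip_width: 0.0851
```

```bash
python3 -c "
from h import *
go(.6186,.0689,.15,.179)
s=bot.observe();im,d=bot.grab_frame('wrist');save('w1',im)
P=pts('wrist',d,wristT(s));m=abs(P[...,2]-.044)<.008
print(bot.spot_in('cherry_tub','wrist'))
save('w1m',(m*255).astype(np.uint8)[...,None].repeat(3,2))
try: print(fit('wrist',im,d,bot.spot_in('cherry_tub','wrist')[0]['box'],.044,wristT(s)))
except Exception as e: print(e)
go(.6186,.0689,.008,.179)
"
```

```text
t 1.98 pos [0.6192 0.0737 0.1496] rpy [-1.568 -0.     0.185] w 0.0851 F [-0.5  0.   0.1]
shift xyz cm [-0.15 -0.04 -0.46] rot [-0.003  0.006  0.   ] rows>= 1.0
[{'box': [272.0, 106.9, 354.3, 286.4], 'p': 0.75}]
{'c': array([0.6172, 0.0693]), 'c2': array([0.6171, 0.0696]), 'sz': array([ 64.3, 160.4]), 'ext': array([0.1581, 0.0627]), 'yaw': -1.3906, 'z': 0.0455, 'n': 11393, 'nb': 1401}
t 2.13 pos [0.6181 0.0669 0.1502] rpy [-1.571e+00  1.000e-03  1.790e-01] w 0.0852 F [-0.1 -0.   0.1]
shift xyz cm [ 0.09 14.22  0.19] rot [ 0.    -0.    -0.001] rows>= 4.0
```

View pics/w1.png

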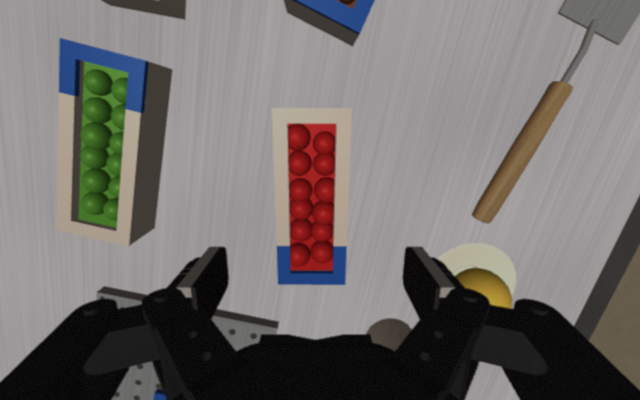

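Emit:
arm_command(moves=[{"rx":0,"ry":0,"rz":0,"x":0,"y":4,"z":0,"gripper":1},{"rx":0,"ry":0,"rz":0,"x":0,"y":8,"z":0,"gripper":1},{"rx":0,"ry":0,"rz":0,"x":0,"y":11,"z":0,"gripper":1},{"rx":0,"ry":0,"rz":0,"x":0,"y":13.2,"z":0,"gripper":1},{"rx":0,"ry":0,"rz":0,"x":0,"y":14.2,"z":0,"gripper":1}])

```text
clock: 2.55
position: [0.6167, 0.0655, 0.0057]
tool_rot: [-1.571, 0.003, 0.177]
force: [-0.8, -0.1, -0.5]
grip_width: 0.0855
```

Emit:
arm_command(moves=[{"rx":0,"ry":0,"rz":0,"x":0,"y":0,"z":0,"gripper":1},{"rx":0,"ry":0,"rz":0,"x":0,"y":0,"z":0,"gripper":1},{"rx":0,"ry":0,"rz":0,"x":0,"y":0,"z":0,"gripper":1}])

```text
clock: 2.8
position: [0.6193, 0.0671, 0.0101]
tool_rot: [-1.571, -0.002, 0.178]
force: [-0.8, -0.2, 0.4]
grip_width: 0.0853
```

```bash
python3 -c "
from h import *
go(.618,.069,.008,.179)"
```

```text
t 2.8 pos [0.6193 0.0671 0.0101] rpy [-1.571 -0.002  0.178] w 0.0853 F [-0.8 -0.2  0.4]
shift xyz cm [-0.09  0.21  0.21] rot [ 0.    -0.001  0.002] rows>= 1.0
```

Emit:
arm_command(moves=[{"rx":0,"ry":0,"rz":0,"x":0,"y":0,"z":0.1,"gripper":0.7},{"rx":0,"ry":0,"rz":0,"x":0,"y":0,"z":0.1,"gripper":0.5},{"rx":0,"ry":0,"rz":0,"x":0,"y":0,"z":0.1,"gripper":0.2},{"rx":0,"ry":0,"rz":0,"x":0,"y":0,"z":0.1,"gripper":0.0},{"rx":0,"ry":0,"rz":0,"x":0,"y":0,"z":0.1,"gripper":0.0}], squeeze=40)

```text
clock: 3.22
position: [0.6186, 0.0685, 0.0098]
tool_rot: [-1.571, -0.001, 0.179]
force: [-4.4, -1.4, 12.7]
grip_width: 0.0635
```

Emit:
arm_command(moves=[{"rx":0,"ry":0,"rz":0,"x":0,"y":0,"z":0,"gripper":0},{"rx":0,"ry":0,"rz":0,"x":0,"y":0,"z":0,"gripper":0},{"rx":0,"ry":0,"rz":0,"x":0,"y":0,"z":0,"gripper":0}])

```text
clock: 3.47
position: [0.6186, 0.0685, 0.0098]
tool_rot: [-1.571, -0.001, 0.179]
force: [-4.3, -1.0, 12.4]
grip_width: 0.0636
```

```bash
python3 -c "
from h import *
go(.618,.069,.15,.179)"
```

```text
t 3.47 pos [0.6186 0.0685 0.0098] rpy [-1.571e+00 -1.000e-03  1.790e-01] w 0.0636 F [-4.3 -1.  12.4]
shift xyz cm [ -0.03 -14.02   0.06] rot [ 0.    -0.     0.001] rows>= 4.0
```

Emit:
arm_command(moves=[{"rx":0,"ry":0,"rz":0,"x":0,"y":-1.0,"z":0,"gripper":0},{"rx":0,"ry":0,"rz":0,"x":0,"y":-3.0,"z":0,"gripper":0},{"rx":0,"ry":0,"rz":0,"x":0,"y":-6.0,"z":0,"gripper":0},{"rx":0,"ry":0,"rz":0,"x":0,"y":-9.0,"z":0,"gripper":0},{"rx":0,"ry":0,"rz":0,"x":0,"y":-11.0,"z":0,"gripper":0}])

```text
clock: 3.88
position: [0.6186, 0.0687, 0.1218]
tool_rot: [-1.571, -0.002, 0.179]
force: [0.5, -0.2, -2.7]
grip_width: 0.0633
```

```bash
python3 -c "
from h import *
go(.5171,-.2846,.18,-.073)
s=bot.observe();im,d=bot.grab_frame('top');save('t2',im)"
```

```text
t 3.88 pos [0.6186 0.0687 0.1218] rpy [-1.571 -0.002  0.179] w 0.0633 F [ 0.5 -0.2 -2.7]
shift xyz cm [-16.27  -5.86 -32.95] rot [-0.     0.252  0.002] rows>= 9.0
```

View pics/t2.png

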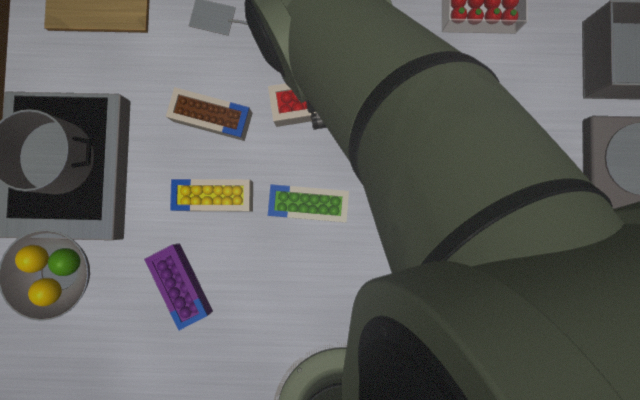

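Emit:
arm_command(moves=[{"rx":0,"ry":0.01,"rz":0,"x":-0.5,"y":-1.5,"z":-0.8,"gripper":0},{"rx":0,"ry":0.024,"rz":0,"x":-1.5,"y":-3.0,"z":-2.6,"gripper":0},{"rx":0,"ry":0.042,"rz":0,"x":-2.7,"y":-4.5,"z":-5.2,"gripper":0},{"rx":0,"ry":0.062,"rz":0,"x":-4.0,"y":-5.5,"z":-8.0,"gripper":0},{"rx":0,"ry":0.084,"rz":0,"x":-5.4,"y":-5.9,"z":-10.9,"gripper":0}])

```text
clock: 4.35
position: [0.5845, -0.0492, 0.1795]
tool_rot: [-1.571, -0.002, 0.095]
force: [0.9, 0.8, -3.9]
grip_width: 0.0633
```

Emit:
arm_command(moves=[{"rx":0,"ry":0.022,"rz":0,"x":-1.2,"y":0,"z":-3.0,"gripper":0},{"rx":0,"ry":0.044,"rz":0,"x":-2.4,"y":0,"z":-6.0,"gripper":0},{"rx":0,"ry":0.066,"rz":0,"x":-3.6,"y":0,"z":-9.0,"gripper":0},{"rx":0,"ry":0.088,"rz":0,"x":-4.7,"y":0,"z":-11.7,"gripper":0},{"rx":0,"ry":0.11,"rz":0,"x":-5.6,"y":0,"z":-14.0,"gripper":0}])

```text
clock: 4.77
position: [0.5408, -0.1954, 0.178]
tool_rot: [-1.571, -0.0, -0.017]
force: [1.3, -0.3, -3.5]
grip_width: 0.063
```

```bash
python3 -c "
from h import *
go(.5171,-.2846,.18,-.073)"
```

```text
t 4.77 pos [ 0.5408 -0.1954  0.178 ] rpy [-1.571 -0.    -0.017] w 0.063 F [ 1.3 -0.3 -3.5]
shift xyz cm [-2.21 -0.2  -8.96] rot [0.001 0.056 0.   ] rows>= 3.0
```

Emit:
arm_command(moves=[{"rx":0,"ry":0.015,"rz":0,"x":-0.6,"y":0.0,"z":-2.4,"gripper":0},{"rx":0,"ry":0.03,"rz":0,"x":-1.2,"y":0.3,"z":-4.8,"gripper":0},{"rx":0,"ry":0.042,"rz":0,"x":-1.7,"y":1.0,"z":-6.9,"gripper":0},{"rx":0,"ry":0.051,"rz":0,"x":-2.0,"y":2.2,"z":-8.3,"gripper":0},{"rx":0,"ry":0.056,"rz":0,"x":-2.2,"y":3.8,"z":-9.0,"gripper":0}])

```text
clock: 5.18
position: [0.5182, -0.2851, 0.1396]
tool_rot: [-1.572, -0.001, -0.074]
force: [-0.1, -0.4, -2.8]
grip_width: 0.0634
```

Emit:
arm_command(moves=[{"rx":0,"ry":0,"rz":0,"x":0,"y":1,"z":0,"gripper":0},{"rx":0,"ry":0,"rz":0,"x":0,"y":1,"z":0,"gripper":0},{"rx":0,"ry":0,"rz":0,"x":0,"y":1,"z":0,"gripper":0},{"rx":0,"ry":0,"rz":0,"x":0,"y":1,"z":0,"gripper":0},{"rx":0,"ry":0,"rz":0,"x":0,"y":1,"z":0,"gripper":0}])

```text
clock: 5.6
position: [0.5193, -0.2821, 0.1302]
tool_rot: [-1.571, -0.001, -0.07]
force: [0.0, -0.6, -2.9]
grip_width: 0.0634
```

```bash
python3 -c "
from h import *
go(.5171,-.2846,.13,-.073)
for n in ['wrist','scene','top']:
  s=bot.observe();im,d=bot.grab_frame(n);save('p3'+n,im);np.savez('p3'+n,im=im,d=d,p=s['position'],r=s['tool_rot'])
go(.5171,-.2846,.13,-.073)
"
python3 -c "
import cv2;import numpy as np
a=[cv2.imread('pics/p3%s.png'%n) for n in ['wrist','scene','top']]
cv2.imwrite('pics/p3.png',np.vstack([np.hstack([cv2.resize(a[0],(400,250)),cv2.resize(a[2],(400,250))]),np.hstack([a[1][150:,100:500],a[1][150:,100:500]*0])]))"
```

```text
t 5.6 pos [ 0.5193 -0.2821  0.1302] rpy [-1.571e+00 -1.000e-03 -7.000e-02] w 0.0634 F [ 0.  -0.6 -2.9]
shift xyz cm [-0.2   0.02 -0.26] rot [0.    0.003 0.001] rows>= 1.0
t 5.75 pos [ 0.5189 -0.2825  0.1299] rpy [-1.571e+00 -1.000e-03 -7.000e-02] w 0.063 F [ 0.2 -0.9 -4.5]
shift xyz cm [-0.17 -0.01 -0.22] rot [0.    0.003 0.001] rows>= 1.0
```

View pics/p3.png

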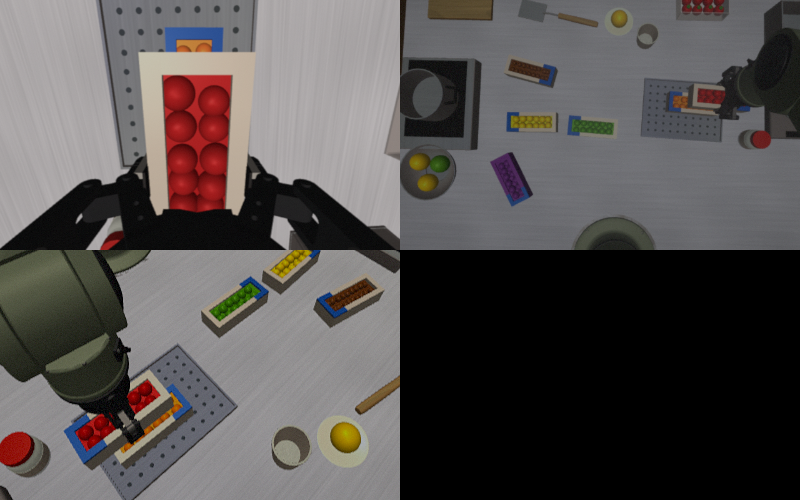

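```bash
cat > an.py <<'E'
from h import *
def an(f,n,zb,zc,c=(.5202,-.2448),yaw=1.498,yl=.06):
    t=np.load(f);T=None
    if n=='wrist': T=wristT(dict(position=t['p'],tool_rot=t['r']))
    P=pts(n,t['d'],T);e=np.array([np.cos(yaw),np.sin(yaw)]);nn=np.array([-e[1],e[0]])
    u=(P[...,:2]-c)@e;w=(P[...,:2]-c)@nn;z=P[...,2]
    for nm,z0 in (('base',zb),('upper',zc)):
        m=(t['d']>0)&(abs(z-z0)<.008)&(abs(w)<yl)&(abs(u)<.14)
        hs=cv2.cvtColor(t['im'],cv2.COLOR_RGB2HSV); 
        m&=((hs[...,2]>90)&(hs[...,1]<70))|((hs[...,0]>100)&(hs[...,0]<125)&(hs[...,1]>120))  # lip: white or blue
        k,lab,st,_=cv2.connectedComponentsWithStats(m.astype(np.uint8))
        if k<2: print(n,nm,'none');continue
        m=lab==1+np.argmax(st[1:,4])
        uu,ww=u[m],w[m]
        print(n,nm,m.sum(),'z',np.median(z[m]).round(4),'u',np.percentile(uu,[.3,99.7]).round(4),'w',np.percentile(ww,[1,99]).round(4))
        # edges by u slice
        for lo in np.arange(-.12,.12,.02):
            k=(uu>lo)&(uu<lo+.02)
            if k.sum()>60: print('   u%.2f'%lo,np.percentile(ww[k],[1,99]).round(4),'zmed',np.median(z[m][k]).round(4))
E
python3 -c "
from an import *
for n in ['wrist','scene','top']: an('p3%s.npz'%n,n,.05,.165)
"
```

```text
wrist base 2401 z 0.0514 u [0.0557 0.08  ] w [-0.0293  0.0334]
   u0.04 [-0.0297  0.0336] zmed 0.0514
   u0.06 [-0.0292  0.0333] zmed 0.0514
wrist upper 20546 z 0.1668 u [-0.0611  0.044 ] w [-0.0333  0.03  ]
   u-0.08 [-0.0311  0.0273] zmed 0.1665
   u-0.06 [-0.0334  0.0297] zmed 0.1667
   u-0.04 [-0.0335  0.03  ] zmed 0.1667
   u-0.02 [-0.0335  0.03  ] zmed 0.1668
   u0.00 [-0.0334  0.0301] zmed 0.1668
   u0.02 [-0.0332  0.0299] zmed 0.1668
   u0.04 [-0.0329  0.0298] zmed 0.1668
scene base 793 z 0.0497 u [-0.08    0.0792] w [-0.032   0.0302]
   u-0.08 [-0.0316 -0.0088] zmed 0.0497
   u-0.06 [-0.0321 -0.0209] zmed 0.0498
   u-0.04 [-0.0321 -0.021 ] zmed 0.0497
   u-0.02 [-0.032  -0.0212] zmed 0.0496
   u0.00 [-0.0317 -0.0211] zmed 0.0498
   u0.02 [-0.0321 -0.0204] zmed 0.0502
   u0.04 [-0.0318 -0.0212] zmed 0.0497
   u0.06 [-0.0316  0.0316] zmed 0.0497
scene upper 832 z 0.1649 u [-0.1164 -0.05  ] w [-0.0355  0.0276]
   u-0.12 [-0.0354  0.0281] zmed 0.165
   u-0.10 [-0.0357  0.0274] zmed 0.1648
   u-0.08 [-0.0355  0.0267] zmed 0.1649
top base 683 z 0.0499 u [-0.0774  0.0796] w [-0.031   0.0318]
   u0.02 [-0.0324  0.0317] zmed 0.0498
   u0.04 [-0.0307  0.0317] zmed 0.0501
   u0.06 [-0.0309  0.0315] zmed 0.0502
top upper 787 z 0.1651 u [-0.0424  0.0434] w [-0.0351  0.0284]
   u-0.04 [-0.0343  0.0276] zmed 0.1651
   u-0.02 [-0.0352  0.0285] zmed 0.1652
   u0.00 [-0.0351  0.0285] zmed 0.165
   u0.02 [-0.0349  0.0284] zmed 0.1649
   u0.04 [-0.0342  0.0273] zmed 0.1655
```

```bash
python3 -c "
from h import *
go(.5152,-.2857,.068,-.073)"
```

```text
t 5.75 pos [ 0.5189 -0.2825  0.1299] rpy [-1.571e+00 -1.000e-03 -7.000e-02] w 0.063 F [ 0.2 -0.9 -4.5]
shift xyz cm [-0.35  6.19 -0.34] rot [0.    0.003 0.001] rows>= 2.0
```

Emit:
arm_command(moves=[{"rx":0,"ry":0,"rz":0,"x":-0.3,"y":1.0,"z":-0.3,"gripper":0},{"rx":0,"ry":0,"rz":0,"x":-0.35,"y":2.7,"z":-0.34,"gripper":0},{"rx":0,"ry":0,"rz":0,"x":-0.35,"y":4.4,"z":-0.34,"gripper":0},{"rx":0,"ry":0,"rz":0,"x":-0.35,"y":5.6,"z":-0.34,"gripper":0},{"rx":0,"ry":0,"rz":0,"x":-0.35,"y":6.2,"z":-0.34,"gripper":0}])

```text
clock: 6.17
position: [0.5139, -0.2857, 0.0654]
tool_rot: [-1.57, 0.002, -0.071]
force: [0.4, -0.0, -3.8]
grip_width: 0.0634
```

Emit:
arm_command(moves=[{"rx":0,"ry":0,"rz":0,"x":0,"y":0,"z":0,"gripper":0},{"rx":0,"ry":0,"rz":0,"x":0,"y":0,"z":0,"gripper":0},{"rx":0,"ry":0,"rz":0,"x":0,"y":0,"z":0,"gripper":0},{"rx":0,"ry":0,"rz":0,"x":0,"y":0,"z":0,"gripper":0},{"rx":0,"ry":0,"rz":0,"x":0,"y":0,"z":0,"gripper":0}])

```text
clock: 6.58
position: [0.5152, -0.2861, 0.068]
tool_rot: [-1.571, -0.001, -0.071]
force: [-1.0, 0.4, -4.4]
grip_width: 0.0634
```

```bash
python3 -c "
from an import *
go(.5152,-.2857,.060,-.073)
for n in ['wrist','scene','top']:
  s=bot.observe();im,d=bot.grab_frame(n);save('p4'+n,im);np.savez('p4'+n,im=im,d=d,p=s['position'],r=s['tool_rot'])
  an('p4%s.npz'%n,n,.05,.103)
go(.5152,-.2857,.060,-.073)
"
```

```text
t 6.58 pos [ 0.5152 -0.2861  0.068 ] rpy [-1.571e+00 -1.000e-03 -7.100e-02] w 0.0634 F [-1.   0.4 -4.4]
shift xyz cm [0.   0.8  0.04] rot [0.    0.002 0.001] rows>= 1.0
wrist base 6151 z 0.0515 u [0.0457 0.0801] w [-0.0294  0.0334]
   u0.04 [-0.0295  0.0335] zmed 0.0515
   u0.06 [-0.0293  0.0333] zmed 0.0515
wrist upper 20653 z 0.1046 u [-0.0656  0.0398] w [-0.0296  0.0337]
   u-0.08 [-0.0282  0.0317] zmed 0.1045
   u-0.06 [-0.0296  0.0336] zmed 0.1046
   u-0.04 [-0.0297  0.0338] zmed 0.1046
   u-0.02 [-0.0297  0.0338] zmed 0.1046
   u0.00 [-0.0297  0.0339] zmed 0.1046
   u0.02 [-0.0293  0.0336] zmed 0.1046
scene base 432 z 0.0498 u [-0.0237  0.0791] w [-0.0318  0.0313]
   u0.04 [-0.0316  0.0313] zmed 0.0499
   u0.06 [-0.0317  0.0321] zmed 0.0499
scene upper 696 z 0.1027 u [-0.1203 -0.0545] w [-0.0316  0.0319]
   u-0.12 [-0.0316  0.0317] zmed 0.1028
   u-0.10 [-0.0315  0.0323] zmed 0.1025
   u-0.08 [-0.0316  0.0273] zmed 0.103
top base 326 z 0.0499 u [0.0378 0.0802] w [-0.0309  0.0315]
   u0.04 [-0.0308  0.0315] zmed 0.0498
   u0.06 [-0.0304  0.0311] zmed 0.05
top upper 657 z 0.1028 u [-0.0422  0.0389] w [-0.0313  0.0323]
   u-0.04 [-0.0308  0.031 ] zmed 0.1027
   u-0.02 [-0.0313  0.0322] zmed 0.1027
   u0.00 [-0.0316  0.0323] zmed 0.1029
   u0.02 [-0.0311  0.0324] zmed 0.1029
t 6.73 pos [ 0.515  -0.286   0.0677] rpy [-1.571 -0.    -0.071] w 0.0634 F [ 0.3  0.1 -2.9]
shift xyz cm [0.02 0.77 0.03] rot [0.    0.002 0.   ] rows>= 1.0
```

Emit:
arm_command(moves=[{"rx":0,"ry":0,"rz":0,"x":0,"y":0.2,"z":0,"gripper":0},{"rx":0,"ry":0,"rz":0,"x":0,"y":0.4,"z":0,"gripper":0},{"rx":0,"ry":0,"rz":0,"x":0,"y":0.55,"z":0,"gripper":0},{"rx":0,"ry":0,"rz":0,"x":0,"y":0.65,"z":0,"gripper":0},{"rx":0,"ry":0,"rz":0,"x":0,"y":0.7,"z":0,"gripper":0}])

```text
clock: 7.15
position: [0.5147, -0.2859, 0.0601]
tool_rot: [-1.571, 0.0, -0.071]
force: [0.3, 0.2, -3.6]
grip_width: 0.063
```

Emit:
arm_command(moves=[{"rx":0,"ry":0,"rz":0,"x":0,"y":0.03,"z":0,"gripper":0},{"rx":0,"ry":0,"rz":0,"x":0,"y":0.06,"z":0,"gripper":0},{"rx":0,"ry":0,"rz":0,"x":0,"y":0.08,"z":0,"gripper":0},{"rx":0,"ry":0,"rz":0,"x":0,"y":0.08,"z":0,"gripper":0}])

```text
clock: 7.48
position: [0.5148, -0.2859, 0.0598]
tool_rot: [-1.571, -0.0, -0.071]
force: [-3.2, 2.6, 3.7]
grip_width: 0.0634
```

Emit:
arm_command(moves=[{"rx":0,"ry":0,"rz":0,"x":0,"y":0,"z":0,"gripper":0},{"rx":0,"ry":0,"rz":0,"x":0,"y":0,"z":0,"gripper":0}], squeeze=20)

```text
clock: 7.65
position: [0.5149, -0.2859, 0.0599]
tool_rot: [-1.571, -0.0, -0.071]
force: [-2.2, 1.4, 5.9]
grip_width: 0.0631
```

Emit:
arm_command(moves=[{"rx":0,"ry":0,"rz":0,"x":0,"y":0,"z":0,"gripper":0.55},{"rx":0,"ry":0,"rz":0,"x":0,"y":0,"z":0,"gripper":0.7},{"rx":0,"ry":0,"rz":0,"x":0,"y":0,"z":0,"gripper":1},{"rx":0,"ry":0,"rz":0,"x":0,"y":0,"z":0,"gripper":1},{"rx":0,"ry":0,"rz":0,"x":0,"y":0,"z":0,"gripper":1}])

```text
clock: 8.07
position: [0.5149, -0.286, 0.0596]
tool_rot: [-1.571, -0.0, -0.071]
force: [-0.5, 0.3, -0.1]
grip_width: 0.0852
```

Emit:
arm_command(moves=[{"rx":0,"ry":0,"rz":0,"x":0,"y":0,"z":0,"gripper":1},{"rx":0,"ry":0,"rz":0,"x":0,"y":0,"z":0,"gripper":1}])

```text
clock: 8.23
position: [0.5148, -0.2859, 0.0596]
tool_rot: [-1.571, -0.0, -0.071]
force: [-0.1, -1.4, 0.1]
grip_width: 0.0852
```

Retreat straight up.

Emit:
arm_command(moves=[{"rx":0,"ry":0,"rz":0,"x":0,"y":-1,"z":0,"gripper":1},{"rx":0,"ry":0,"rz":0,"x":0,"y":-3,"z":0,"gripper":1},{"rx":0,"ry":0,"rz":0,"x":0,"y":-6,"z":0,"gripper":1},{"rx":0,"ry":0,"rz":0,"x":0,"y":-10,"z":0,"gripper":1},{"rx":0,"ry":0,"rz":0,"x":0,"y":-13,"z":0,"gripper":1}])

```text
clock: 8.65
position: [0.515, -0.2858, 0.1929]
tool_rot: [-1.571, -0.001, -0.071]
force: [0.5, -0.3, 0.8]
grip_width: 0.0855
```

```bash
python3 -c "
from an import *
go(.4479,.2797,.17,.021)"
```

```text
t 8.65 pos [ 0.515  -0.2858  0.1929] rpy [-1.571e+00 -1.000e-03 -7.100e-02] w 0.0855 F [ 0.5 -0.3  0.8]
shift xyz cm [-10.7    2.26  55.93] rot [ 0.    -0.092  0.001] rows>= 14.0
```

Emit:
arm_command(moves=[{"rx":0,"ry":-0.092,"rz":0,"x":-10.7,"y":1.0,"z":55.9,"gripper":1},{"rx":0,"ry":-0.092,"rz":0,"x":-10.7,"y":1.0,"z":55.9,"gripper":1},{"rx":0,"ry":-0.092,"rz":0,"x":-10.7,"y":1.0,"z":55.9,"gripper":1},{"rx":0,"ry":-0.092,"rz":0,"x":-10.7,"y":1.0,"z":55.9,"gripper":1},{"rx":0,"ry":-0.092,"rz":0,"x":-10.7,"y":1.0,"z":55.9,"gripper":1}])

```text
clock: 9.07
position: [0.4897, -0.0775, 0.1868]
tool_rot: [-1.571, -0.001, 0.021]
force: [1.8, 0.4, -0.1]
grip_width: 0.0853
```

```bash
python3 -c "
from an import *
go(.4479,.2797,.17,.021)"
```

```text
t 9.07 pos [ 0.4897 -0.0775  0.1868] rpy [-1.571e+00 -1.000e-03  2.100e-02] w 0.0853 F [ 1.8  0.4 -0.1]
shift xyz cm [-3.44  1.66 35.79] rot [ 0.    -0.     0.001] rows>= 9.0
```

Emit:
arm_command(moves=[{"rx":0,"ry":0,"rz":0,"x":-3.4,"y":1.7,"z":35.8,"gripper":1},{"rx":0,"ry":0,"rz":0,"x":-3.4,"y":1.7,"z":35.8,"gripper":1},{"rx":0,"ry":0,"rz":0,"x":-3.4,"y":1.7,"z":35.8,"gripper":1},{"rx":0,"ry":0,"rz":0,"x":-3.4,"y":1.7,"z":35.8,"gripper":1},{"rx":0,"ry":0,"rz":0,"x":-3.4,"y":1.7,"z":35.8,"gripper":1}])

```text
clock: 9.48
position: [0.4658, 0.1295, 0.1769]
tool_rot: [-1.571, -0.001, 0.021]
force: [0.5, 0.5, 0.6]
grip_width: 0.0854
```

```bash
python3 -c "
from an import *
for n in ['scene','top']:
  s=bot.observe();im,d=bot.grab_frame(n);save('p5'+n,im);np.savez('p5'+n,im=im,d=d,p=s['position'],r=s['tool_rot'])
  an('p5%s.npz'%n,n,.05,.095)
go(.4479,.2797,.15,.021)"
```

```text
scene base 347 z 0.0498 u [0.0368 0.0794] w [-0.0318  0.0318]
   u0.04 [-0.0318  0.0316] zmed 0.0497
   u0.06 [-0.0314  0.0318] zmed 0.0499
scene upper 1630 z 0.0948 u [-0.1202  0.0387] w [-0.0312  0.0328]
   u-0.12 [-0.0314  0.032 ] zmed 0.0948
   u-0.10 [-0.0312  0.0323] zmed 0.0947
   u-0.08 [-0.0312  0.0327] zmed 0.0948
   u-0.06 [-0.0315  0.0328] zmed 0.0947
   u-0.04 [-0.0314  0.0328] zmed 0.0948
   u-0.02 [-0.0311  0.0334] zmed 0.0948
   u0.00 [-0.0309  0.0331] zmed 0.0949
   u0.02 [-0.0307  0.0325] zmed 0.0952
top base 320 z 0.0499 u [0.0401 0.0796] w [-0.0306  0.0314]
   u0.04 [-0.0308  0.0314] zmed 0.0497
   u0.06 [-0.0301  0.0314] zmed 0.0499
top upper 1313 z 0.0947 u [-0.12    0.0399] w [-0.0312  0.0325]
   u-0.12 [-0.0296  0.0321] zmed 0.0947
   u-0.10 [-0.0316  0.0321] zmed 0.0946
   u-0.08 [-0.0314  0.0326] zmed 0.0947
   u-0.06 [-0.0314  0.0324] zmed 0.0946
   u-0.04 [-0.0313  0.0326] zmed 0.0948
   u-0.02 [-0.031   0.0326] zmed 0.0949
   u0.00 [-0.0309  0.0325] zmed 0.0948
   u0.02 [-0.0308  0.0326] zmed 0.0949
t 9.58 pos [0.4651 0.1345 0.177 ] rpy [-1.568e+00 -1.000e-03  3.000e-02] w 0.085 F [ 0.5 -1.   0.7]
shift xyz cm [-1.29  2.74 14.56] rot [-0.003  0.009  0.001] rows>= 4.0
```

View pics/p5scene.png

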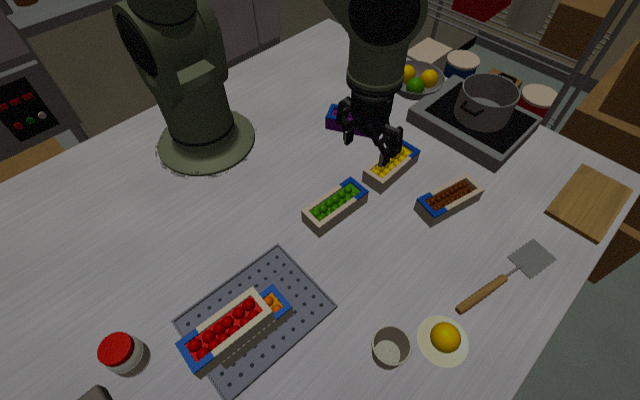

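Emit:
arm_command(moves=[{"rx":0,"ry":0,"rz":0,"x":-0.5,"y":0.9,"z":4.0,"gripper":1},{"rx":0,"ry":0,"rz":0,"x":-1.0,"y":1.8,"z":8.0,"gripper":1},{"rx":0,"ry":0,"rz":0,"x":-1.4,"y":2.4,"z":11.5,"gripper":1},{"rx":0,"ry":0,"rz":0,"x":-1.6,"y":2.7,"z":13.8,"gripper":1},{"rx":0,"ry":0,"rz":0,"x":-1.7,"y":2.7,"z":14.9,"gripper":1}])

```text
clock: 10.0
position: [0.4449, 0.2797, 0.1492]
tool_rot: [-1.57, 0.0, 0.025]
force: [-0.4, -0.9, -0.3]
grip_width: 0.0855
```

Emit:
arm_command(moves=[{"rx":0,"ry":0,"rz":0,"x":0,"y":0,"z":0,"gripper":1},{"rx":0,"ry":0,"rz":0,"x":0,"y":0,"z":0,"gripper":1},{"rx":0,"ry":0,"rz":0,"x":0,"y":0,"z":0,"gripper":1},{"rx":0,"ry":0,"rz":0,"x":0,"y":0,"z":0,"gripper":1}])

```text
clock: 10.33
position: [0.4467, 0.2747, 0.1494]
tool_rot: [-1.571, -0.0, 0.019]
force: [0.1, -0.1, -0.9]
grip_width: 0.0851
```

```bash
python3 -c "
from h import *
s=bot.observe();im,d=bot.grab_frame('wrist');save('w6',im)
b=[x for x in bot.spot_in('plum_tub','wrist')];print(b)
for x in b[:2]:
  try: print(fit('wrist',im,d,x['box'],.044,wristT(s)))
  except Exception as e: print(e)
go(.448,.2797,.0095,.021,s)
go(.448,.2797,.0095,.021)
"
```

```text
[{'box': [271.4, 90.6, 355.6, 273.5], 'p': 0.86}, {'box': [0.0, 24.0, 205.9, 188.6], 'p': 0.59}]
{'c': array([0.4464, 0.281 ]), 'c2': array([0.4464, 0.2814]), 'sz': array([ 64.2, 160.4]), 'ext': array([0.1579, 0.0626]), 'yaw': 1.5872, 'z': 0.0454, 'n': 11916, 'nb': 2063}
{'c': array([0.2595, 0.3438]), 'c2': array([0.2606, 0.3438]), 'sz': array([161.3,  65.1]), 'ext': array([0.1584, 0.0634]), 'yaw': -2.6469, 'z': 0.0446, 'n': 15735, 'nb': 2046}
t 10.33 pos [0.4467 0.2747 0.1494] rpy [-1.571 -0.     0.019] w 0.0851 F [ 0.1 -0.1 -0.9]
shift xyz cm [ 0.13 13.99  0.5 ] rot [ 0.001 -0.002  0.   ] rows>= 4.0
t 10.43 pos [0.4467 0.2751 0.1494] rpy [-1.571 -0.     0.019] w 0.0853 F [-0.1  0.2 -0.7]
shift xyz cm [ 0.14 13.99  0.46] rot [ 0.    -0.002  0.   ] rows>= 4.0
```

View pics/w6.png

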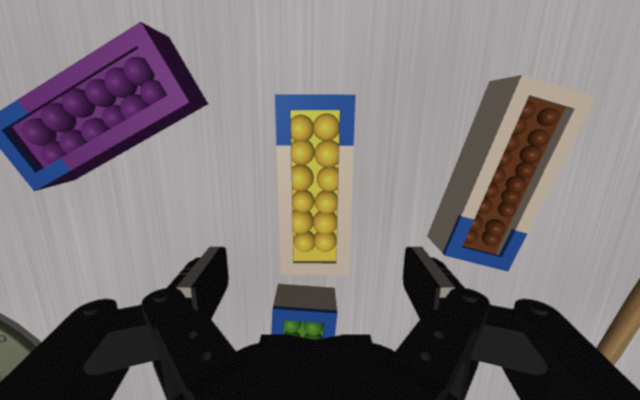

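Emit:
arm_command(moves=[{"rx":0,"ry":0,"rz":0,"x":0,"y":4,"z":0.4,"gripper":1},{"rx":0,"ry":0,"rz":0,"x":0,"y":8,"z":0.5,"gripper":1},{"rx":0,"ry":0,"rz":0,"x":0,"y":11,"z":0.5,"gripper":1},{"rx":0,"ry":0,"rz":0,"x":0,"y":13,"z":0.5,"gripper":1},{"rx":0,"ry":0,"rz":0,"x":0,"y":13.9,"z":0.5,"gripper":1}])

```text
clock: 10.85
position: [0.4451, 0.28, 0.0076]
tool_rot: [-1.573, 0.003, 0.02]
force: [-1.5, 0.1, -0.4]
grip_width: 0.0853
```

Emit:
arm_command(moves=[{"rx":0,"ry":0,"rz":0,"x":0,"y":0,"z":0,"gripper":1},{"rx":0,"ry":0,"rz":0,"x":0,"y":0,"z":0,"gripper":1},{"rx":0,"ry":0,"rz":0,"x":0,"y":0,"z":0,"gripper":1},{"rx":0,"ry":0,"rz":0,"x":0,"y":0,"z":0,"gripper":1}])

```text
clock: 11.18
position: [0.4469, 0.2815, 0.0115]
tool_rot: [-1.57, -0.002, 0.021]
force: [0.5, 0.7, -0.5]
grip_width: 0.0855
```

Emit:
arm_command(moves=[{"rx":0,"ry":0,"rz":0,"x":0,"y":0,"z":0,"gripper":0.7},{"rx":0,"ry":0,"rz":0,"x":0,"y":0,"z":0,"gripper":0.5},{"rx":0,"ry":0,"rz":0,"x":0,"y":0,"z":0,"gripper":0.2},{"rx":0,"ry":0,"rz":0,"x":0,"y":0,"z":0,"gripper":0},{"rx":0,"ry":0,"rz":0,"x":0,"y":0,"z":0,"gripper":0}], squeeze=40)

```text
clock: 11.6
position: [0.4465, 0.2813, 0.011]
tool_rot: [-1.57, -0.001, 0.021]
force: [-2.3, -2.1, 12.7]
grip_width: 0.0636
```

Emit:
arm_command(moves=[{"rx":0,"ry":0,"rz":0,"x":0,"y":0,"z":0,"gripper":0},{"rx":0,"ry":0,"rz":0,"x":0,"y":0,"z":0,"gripper":0},{"rx":0,"ry":0,"rz":0,"x":0,"y":0,"z":0,"gripper":0}])

```text
clock: 11.85
position: [0.4465, 0.2813, 0.011]
tool_rot: [-1.57, -0.001, 0.021]
force: [-1.6, -1.9, 12.5]
grip_width: 0.0638
```

Emit:
arm_command(moves=[{"rx":0,"ry":0,"rz":0,"x":0,"y":-1.0,"z":0,"gripper":0},{"rx":0,"ry":0,"rz":0,"x":0,"y":-3.0,"z":0,"gripper":0},{"rx":0,"ry":0,"rz":0,"x":0,"y":-6.0,"z":0,"gripper":0},{"rx":0,"ry":0,"rz":0,"x":0,"y":-9.0,"z":0,"gripper":0},{"rx":0,"ry":0,"rz":0,"x":0,"y":-12.0,"z":0,"gripper":0}])

```text
clock: 12.27
position: [0.4455, 0.281, 0.132]
tool_rot: [-1.571, 0.001, 0.021]
force: [0.6, 0.7, -3.3]
grip_width: 0.0631
```

```bash
python3 -c "
from an import *
go(.519,-.2448,.21,-.073)"
```

```text
t 12.27 pos [0.4455 0.281  0.132 ] rpy [-1.571e+00  1.000e-03  2.100e-02] w 0.0631 F [ 0.6  0.7 -3.3]
shift xyz cm [  6.21  -7.8  -52.73] rot [ 0.     0.094 -0.001] rows>= 13.0
```

Emit:
arm_command(moves=[{"rx":0,"ry":0,"rz":0,"x":0.1,"y":-2.8,"z":-0.8,"gripper":0},{"rx":0,"ry":0.006,"rz":0,"x":0.3,"y":-5.0,"z":-2.6,"gripper":0},{"rx":0,"ry":0.012,"rz":0,"x":0.6,"y":-6.5,"z":-5.2,"gripper":0},{"rx":0,"ry":0.018,"rz":0,"x":1.0,"y":-7.5,"z":-8.3,"gripper":0},{"rx":0,"ry":0.024,"rz":0,"x":1.4,"y":-7.8,"z":-11.5,"gripper":0}])

```text
clock: 12.68
position: [0.4626, 0.1659, 0.2104]
tool_rot: [-1.57, -0.002, -0.002]
force: [1.5, 0.6, -3.4]
grip_width: 0.0635
```

Emit:
arm_command(moves=[{"rx":0,"ry":0.006,"rz":0,"x":0.4,"y":0,"z":-3.3,"gripper":0},{"rx":0,"ry":0.012,"rz":0,"x":0.8,"y":0,"z":-6.6,"gripper":0},{"rx":0,"ry":0.018,"rz":0,"x":1.2,"y":0,"z":-9.9,"gripper":0},{"rx":0,"ry":0.024,"rz":0,"x":1.6,"y":0,"z":-13.2,"gripper":0},{"rx":0,"ry":0.03,"rz":0,"x":2.0,"y":0,"z":-16.5,"gripper":0}])

```text
clock: 13.1
position: [0.4815, -0.0001, 0.2088]
tool_rot: [-1.571, -0.0, -0.033]
force: [1.1, 0.4, -2.7]
grip_width: 0.0633
```

Emit:
arm_command(moves=[{"rx":0,"ry":0.006,"rz":0,"x":0.4,"y":0,"z":-3.3,"gripper":0},{"rx":0,"ry":0.012,"rz":0,"x":0.8,"y":0,"z":-6.6,"gripper":0},{"rx":0,"ry":0.018,"rz":0,"x":1.2,"y":0,"z":-9.9,"gripper":0},{"rx":0,"ry":0.024,"rz":0,"x":1.6,"y":0,"z":-12.8,"gripper":0},{"rx":0,"ry":0.03,"rz":0,"x":2.0,"y":0,"z":-15.5,"gripper":0}])

```text
clock: 13.52
position: [0.4963, -0.156, 0.2087]
tool_rot: [-1.571, 0.0, -0.064]
force: [1.2, 0.2, -3.5]
grip_width: 0.0636
```

```bash
python3 -c "
from an import *
go(.519,-.2448,.175,-.073)"
```

```text
t 13.52 pos [ 0.4963 -0.156   0.2087] rpy [-1.571  0.    -0.064] w 0.0636 F [ 1.2  0.2 -3.5]
shift xyz cm [ 2.84  3.37 -8.72] rot [ 0.     0.009 -0.   ] rows>= 3.0
```

Emit:
arm_command(moves=[{"rx":0,"ry":0.002,"rz":0,"x":0.7,"y":0.1,"z":-2.4,"gripper":0},{"rx":0,"ry":0.004,"rz":0,"x":1.4,"y":0.6,"z":-4.6,"gripper":0},{"rx":0,"ry":0.006,"rz":0,"x":2.1,"y":1.6,"z":-6.6,"gripper":0},{"rx":0,"ry":0.008,"rz":0,"x":2.6,"y":2.7,"z":-8.1,"gripper":0},{"rx":0,"ry":0.008,"rz":0,"x":2.8,"y":3.4,"z":-8.7,"gripper":0}])

```text
clock: 13.93
position: [0.5188, -0.2449, 0.1735]
tool_rot: [-1.571, 0.001, -0.073]
force: [-0.6, 0.4, -3.4]
grip_width: 0.0635
```

Emit:
arm_command(moves=[{"rx":0,"ry":0,"rz":0,"x":0,"y":0,"z":0,"gripper":0},{"rx":0,"ry":0,"rz":0,"x":0,"y":0,"z":0,"gripper":0},{"rx":0,"ry":0,"rz":0,"x":0,"y":0,"z":0,"gripper":0},{"rx":0,"ry":0,"rz":0,"x":0,"y":0,"z":0,"gripper":0},{"rx":0,"ry":0,"rz":0,"x":0,"y":0,"z":0,"gripper":0}])

```text
clock: 14.35
position: [0.5195, -0.2419, 0.1748]
tool_rot: [-1.571, -0.001, -0.07]
force: [-0.7, 0.0, -3.3]
grip_width: 0.0635
```

```bash
python3 -c "
from an import *
for n in ['wrist','scene','top']:
  s=bot.observe();im,d=bot.grab_frame(n);save('p7'+n,im);np.savez('p7'+n,im=im,d=d,p=s['position'],r=s['tool_rot'])
  an('p7%s.npz'%n,n,.095,.209)
go(.519,-.2448,.175,-.073)
a=[cv2.imread('pics/p7%s.png'%n) for n in ['wrist','scene','top']]
cv2.imwrite('pics/p7.png',np.hstack([cv2.resize(a[0],(400,250)),a[1][150:,100:500]]))"
```

```text
wrist base none
wrist upper 19540 z 0.2102 u [-0.022   0.0823] w [-0.0308  0.0324]
   u-0.04 [-0.0291  0.0301] zmed 0.21
   u-0.02 [-0.0307  0.0324] zmed 0.2102
   u0.00 [-0.0308  0.0326] zmed 0.2102
   u0.02 [-0.031   0.0325] zmed 0.2102
   u0.04 [-0.0309  0.0325] zmed 0.2102
   u0.06 [-0.0306  0.0323] zmed 0.2102
   u0.08 [-0.0305  0.032 ] zmed 0.2102
scene base 1072 z 0.0948 u [-0.1201  0.0384] w [-0.0314  0.0316]
   u-0.12 [-0.0314  0.0325] zmed 0.0947
   u-0.10 [-0.0314  0.0321] zmed 0.0945
   u-0.08 [-0.0315 -0.0197] zmed 0.0947
   u-0.06 [-0.0313 -0.0194] zmed 0.0949
   u-0.04 [-0.0312 -0.0202] zmed 0.0949
   u-0.02 [-0.0312 -0.0198] zmed 0.0948
   u0.00 [-0.0313 -0.0197] zmed 0.095
   u0.02 [-0.0313 -0.0052] zmed 0.0948
scene upper 940 z 0.2084 u [-0.0782 -0.0086] w [-0.0328  0.0314]
   u-0.08 [-0.0327  0.0316] zmed 0.2085
   u-0.06 [-0.0328  0.0314] zmed 0.2084
   u-0.04 [-0.0325  0.0314] zmed 0.2082
   u-0.02 [-0.0334  0.0277] zmed 0.2083
top base 229 z 0.0947 u [-0.036   0.0389] w [0.0205 0.0325]
   u-0.02 [0.0206 0.0324] zmed 0.0947
   u0.00 [0.0203 0.0325] zmed 0.0947
   u0.02 [0.0205 0.0325] zmed 0.0945
top upper 822 z 0.2083 u [0.0007 0.0819] w [-0.0323  0.0309]
   u0.00 [-0.0322  0.0302] zmed 0.2083
   u0.02 [-0.0326  0.0311] zmed 0.2083
   u0.04 [-0.0322  0.0309] zmed 0.2083
   u0.06 [-0.0308  0.0309] zmed 0.2081
t 14.5 pos [ 0.5194 -0.2424  0.1744] rpy [-1.571 -0.    -0.071] w 0.0635 F [-0.1 -0.2 -3.4]
shift xyz cm [-0.02 -0.06 -0.24] rot [0.    0.002 0.   ] rows>= 1.0
```

View pics/p7.png

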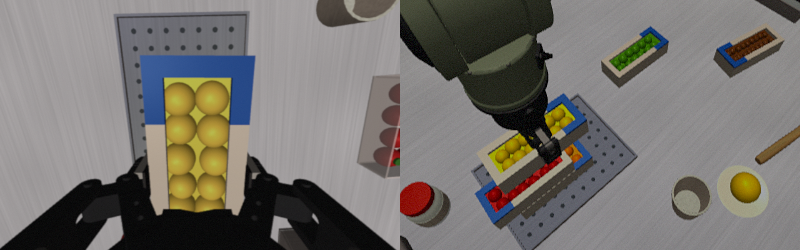

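Emit:
arm_command(moves=[{"rx":0,"ry":0,"rz":0,"x":-0.11,"y":1.0,"z":-0.2,"gripper":0},{"rx":0,"ry":0,"rz":0,"x":-0.11,"y":2.7,"z":-0.2,"gripper":0},{"rx":0,"ry":0,"rz":0,"x":-0.11,"y":4.4,"z":-0.2,"gripper":0},{"rx":0,"ry":0,"rz":0,"x":-0.11,"y":5.6,"z":-0.2,"gripper":0},{"rx":0,"ry":0,"rz":0,"x":-0.11,"y":6.1,"z":-0.2,"gripper":0}])

```text
clock: 14.92
position: [0.5171, -0.2442, 0.111]
tool_rot: [-1.57, 0.002, -0.071]
force: [-0.1, 0.4, -3.4]
grip_width: 0.0633
```

Emit:
arm_command(moves=[{"rx":0,"ry":0,"rz":0,"x":0,"y":0,"z":0,"gripper":0},{"rx":0,"ry":0,"rz":0,"x":0,"y":0,"z":0,"gripper":0},{"rx":0,"ry":0,"rz":0,"x":0,"y":0,"z":0,"gripper":0},{"rx":0,"ry":0,"rz":0,"x":0,"y":0,"z":0,"gripper":0},{"rx":0,"ry":0,"rz":0,"x":0,"y":0,"z":0,"gripper":0}])

```text
clock: 15.33
position: [0.5183, -0.2447, 0.1137]
tool_rot: [-1.571, -0.001, -0.071]
force: [-0.4, -0.2, -2.5]
grip_width: 0.0634
```

```bash
python3 -c "
from an import *
for n in ['wrist','scene','top']:
  s=bot.observe();im,d=bot.grab_frame(n);save('p8'+n,im);np.savez('p8'+n,im=im,d=d,p=s['position'],r=s['tool_rot'])
  an('p8%s.npz'%n,n,.095,.147)
go(.5182,-.2441,.106,-.071)"
```

```text
wrist base none
wrist upper 19544 z 0.1491 u [-0.0249  0.0794] w [-0.0297  0.0334]
   u-0.04 [-0.0286  0.0318] zmed 0.149
   u-0.02 [-0.0298  0.0335] zmed 0.1491
   u0.00 [-0.0299  0.0336] zmed 0.1491
   u0.02 [-0.03    0.0335] zmed 0.1491
   u0.04 [-0.0297  0.0335] zmed 0.1491
   u0.06 [-0.0295  0.0332] zmed 0.1491
scene base 618 z 0.0946 u [-0.1201 -0.0111] w [-0.0315  0.0323]
   u-0.12 [-0.0315  0.0324] zmed 0.0946
   u-0.10 [-0.0314  0.0324] zmed 0.0947
scene upper 780 z 0.1473 u [-0.0807 -0.012 ] w [-0.0316  0.0323]
   u-0.08 [-0.0314  0.0324] zmed 0.1472
   u-0.06 [-0.0316  0.0322] zmed 0.1472
   u-0.04 [-0.0318  0.0316] zmed 0.1474
top base 99 z 0.0945 u [-0.1204 -0.0861] w [0.0118 0.0322]
   u-0.12 [0.0117 0.0322] zmed 0.0945
top upper 528 z 0.1471 u [0.006  0.0795] w [-0.0307  0.0319]
   u0.02 [0.0207 0.032 ] zmed 0.1471
   u0.04 [-0.0308  0.0319] zmed 0.1474
   u0.06 [-0.0306  0.0317] zmed 0.1471
t 15.48 pos [ 0.5182 -0.2447  0.1134] rpy [-1.571 -0.    -0.071] w 0.0632 F [ 0.2 -0.8 -3.6]
shift xyz cm [-0.    0.74  0.06] rot [ 0. -0.  0.] rows>= 1.0
```

Aligned within 0.5 mm; gap ≈ 7.6 mm. Lower gently (0.05 cm back along z).

Emit:
arm_command(moves=[{"rx":0,"ry":0,"rz":0,"x":0,"y":0.2,"z":0.03,"gripper":0},{"rx":0,"ry":0,"rz":0,"x":0,"y":0.4,"z":0.05,"gripper":0},{"rx":0,"ry":0,"rz":0,"x":0,"y":0.55,"z":0.05,"gripper":0},{"rx":0,"ry":0,"rz":0,"x":0,"y":0.63,"z":0.05,"gripper":0},{"rx":0,"ry":0,"rz":0,"x":0,"y":0.68,"z":0.05,"gripper":0}])

```text
clock: 15.9
position: [0.518, -0.244, 0.1061]
tool_rot: [-1.571, 0.0, -0.071]
force: [-1.7, 0.4, 3.7]
grip_width: 0.0635
```

Emit:
arm_command(moves=[{"rx":0,"ry":0,"rz":0,"x":0,"y":0.03,"z":0,"gripper":0},{"rx":0,"ry":0,"rz":0,"x":0,"y":0.05,"z":0,"gripper":0},{"rx":0,"ry":0,"rz":0,"x":0,"y":0.07,"z":0,"gripper":0},{"rx":0,"ry":0,"rz":0,"x":0,"y":0.07,"z":0,"gripper":0}])

```text
clock: 16.23
position: [0.518, -0.244, 0.106]
tool_rot: [-1.571, 0.0, -0.071]
force: [-4.9, 2.4, 7.9]
grip_width: 0.0633
```

Contact made; ease the grip and release.

Emit:
arm_command(moves=[{"rx":0,"ry":0,"rz":0,"x":0,"y":-0.04,"z":0,"gripper":0},{"rx":0,"ry":0,"rz":0,"x":0,"y":-0.04,"z":0,"gripper":0}], squeeze=20)

```text
clock: 16.4
position: [0.5181, -0.2441, 0.1061]
tool_rot: [-1.571, -0.0, -0.071]
force: [-0.3, -0.8, -0.5]
grip_width: 0.0635
```

Emit:
arm_command(moves=[{"rx":0,"ry":0,"rz":0,"x":0,"y":0,"z":0,"gripper":0.55},{"rx":0,"ry":0,"rz":0,"x":0,"y":0,"z":0,"gripper":0.7},{"rx":0,"ry":0,"rz":0,"x":0,"y":0,"z":0,"gripper":1},{"rx":0,"ry":0,"rz":0,"x":0,"y":0,"z":0,"gripper":1},{"rx":0,"ry":0,"rz":0,"x":0,"y":0,"z":0,"gripper":1}])

```text
clock: 16.82
position: [0.5181, -0.2441, 0.106]
tool_rot: [-1.571, -0.0, -0.071]
force: [0.2, -0.2, 0.1]
grip_width: 0.0851
```

Emit:
arm_command(moves=[{"rx":0,"ry":0,"rz":0,"x":0,"y":0,"z":0,"gripper":1},{"rx":0,"ry":0,"rz":0,"x":0,"y":0,"z":0,"gripper":1}])

```text
clock: 16.98
position: [0.5181, -0.2441, 0.106]
tool_rot: [-1.571, 0.0, -0.071]
force: [-0.1, 0.3, -0.4]
grip_width: 0.0856
```

Emit:
arm_command(moves=[{"rx":0,"ry":0,"rz":0,"x":0,"y":-1,"z":0,"gripper":1},{"rx":0,"ry":0,"rz":0,"x":0,"y":-3,"z":0,"gripper":1},{"rx":0,"ry":0,"rz":0,"x":0,"y":-6,"z":0,"gripper":1},{"rx":0,"ry":0,"rz":0,"x":0,"y":-9,"z":0,"gripper":1},{"rx":0,"ry":0,"rz":0,"x":0,"y":-12,"z":0,"gripper":1}])

```text
clock: 17.4
position: [0.5179, -0.2438, 0.2281]
tool_rot: [-1.571, -0.0, -0.071]
force: [-0.2, -0.6, 0.4]
grip_width: 0.0856
```

Emit:
arm_command(moves=[{"rx":0,"ry":0,"rz":0,"x":0,"y":0,"z":3,"gripper":1},{"rx":0,"ry":0,"rz":0,"x":0,"y":0,"z":7,"gripper":1},{"rx":0,"ry":0,"rz":0,"x":0,"y":0,"z":11,"gripper":1},{"rx":0,"ry":0,"rz":0,"x":0,"y":0,"z":15,"gripper":1},{"rx":0,"ry":0,"rz":0,"x":0,"y":0,"z":19,"gripper":1}])

```text
clock: 17.82
position: [0.5314, -0.0528, 0.227]
tool_rot: [-1.571, -0.001, -0.071]
force: [1.5, 0.2, -0.2]
grip_width: 0.0857
```

Emit:
arm_command(moves=[{"rx":0,"ry":0,"rz":0,"x":0,"y":0,"z":4,"gripper":1},{"rx":0,"ry":0,"rz":0,"x":0,"y":0,"z":8,"gripper":1},{"rx":0,"ry":0,"rz":0,"x":0,"y":0,"z":11,"gripper":1},{"rx":0,"ry":0,"rz":0,"x":0,"y":0,"z":13,"gripper":1},{"rx":0,"ry":0,"rz":0,"x":0,"y":0,"z":13,"gripper":1}])

```text
clock: 18.23
position: [0.5406, 0.0802, 0.2269]
tool_rot: [-1.569, -0.001, -0.065]
force: [0.0, 0.6, 0.4]
grip_width: 0.0851
```

```bash
python3 -c "
from an import *
for n in ['scene','top']:
  s=bot.observe();im,d=bot.grab_frame(n);save('p9'+n,im);np.savez('p9'+n,im=im,d=d,p=s['position'],r=s['tool_rot'])
  an('p9%s.npz'%n,n,.095,.140)
  an('p9%s.npz'%n,n,.05,.5)
print(bot.observe()['clock'])
a=[cv2.imread('pics/p9%s.png'%n) for n in ['scene','top']]
cv2.imwrite('pics/p9.png',np.hstack([a[0][150:,100:500],cv2.resize(a[1],(400,250))]))"
```

```text
scene base 527 z 0.0948 u [-0.1203 -0.0818] w [-0.0314  0.0322]
   u-0.12 [-0.0313  0.0318] zmed 0.0949
   u-0.10 [-0.0314  0.0321] zmed 0.0946
scene upper 1647 z 0.1398 u [-0.08   0.079] w [-0.0314  0.0327]
   u-0.08 [-0.0309  0.0322] zmed 0.1398
   u-0.06 [-0.0315  0.0325] zmed 0.1397
   u-0.04 [-0.0314  0.0329] zmed 0.1396
   u-0.02 [-0.0314  0.0328] zmed 0.1402
   u0.00 [-0.0313  0.0323] zmed 0.1398
   u0.02 [-0.0314  0.0329] zmed 0.1398
   u0.04 [-0.0314  0.0321] zmed 0.1398
   u0.06 [-0.0316  0.032 ] zmed 0.1397
scene base 146 z 0.05 u [0.0358 0.0791] w [-0.0319 -0.0154]
   u0.04 [-0.0319 -0.0216] zmed 0.0503
   u0.06 [-0.0319 -0.0153] zmed 0.0499
scene upper none
top base 248 z 0.0948 u [-0.1198 -0.087 ] w [-0.0298  0.0323]
   u-0.12 [-0.0298  0.0322] zmed 0.0948
top upper 686 z 0.1399 u [-0.08    0.0221] w [-0.0316  0.0322]
   u-0.08 [-0.0313  0.0323] zmed 0.1399
   u-0.06 [-0.0316  0.0323] zmed 0.1397
   u-0.04 [-0.0317  0.0234] zmed 0.1397
   u-0.02 [-0.0317 -0.0195] zmed 0.1399
   u0.00 [-0.0321 -0.0197] zmed 0.14
top base 4 z 0.0529 u [-0.1047 -0.1002] w [0.0321 0.0324]
top upper none
18.3333
```

View pics/p9.png

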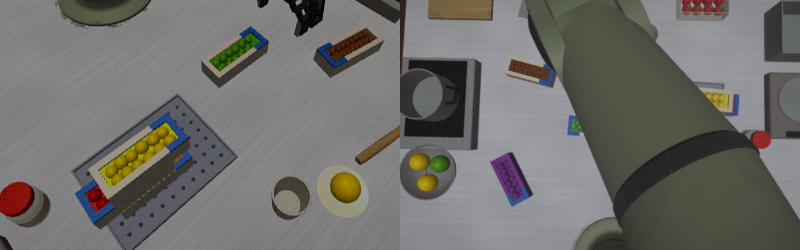

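Emit:
arm_command(moves=[{"rx":0,"ry":0,"rz":0,"x":0,"y":0,"z":0,"gripper":1},{"rx":0,"ry":0,"rz":0,"x":0,"y":0,"z":0,"gripper":1},{"rx":0,"ry":0,"rz":0,"x":0,"y":0,"z":0,"gripper":1},{"rx":0,"ry":0,"rz":0,"x":0,"y":0,"z":0,"gripper":1},{"rx":0,"ry":0,"rz":0,"x":0,"y":0,"z":0,"gripper":1}])

```text
clock: 18.75
position: [0.5408, 0.0746, 0.226]
tool_rot: [-1.571, -0.0, -0.072]
force: [-0.1, -0.1, -0.4]
grip_width: 0.0857
```

```bash
python3 -c "
from h import *
print(bot.job_done())"
```

```text
the job is handed in; nothing more can be done
None
```

The zigzag stack is built on the kumquat tub and handed in at about 18.8 s of the 58 s allowed. I set the cherry tub on first, with its blue end pointing the opposite way to the base tub's. The yellow plum tub then went on the cherry tub, straight over the base. Both were lowered to light contact, under 10 N, before I let go.

- **Fit:** In the last scene picture the lips are at 50, 95 and 140 mm. The 40 mm steps and the sideways alignment are within about 1 mm. The base tub had not moved measurably.
- **Clearance:** The gripper is open and about 0.3 m away from the stack. The purple, green and brown tubs were not touched.
- **Partial views:** In the last top picture the arm hid part of the stack. The parts it could see agreed with the scene view, except that too little of the base lip showed to measure. Wrist-camera readings were offset 1–2 mm from the other cameras, so I aligned each tub by relative measurements within one camera.

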